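# Clamp the offcut in the jig with its wing screw

## Task

Push the wooden offcut along its channel until its end is fully home against the end stop, and then turn the wing screw clockwise, gently stroking its wings round with a fingertip, until it is fully down and the clamp strap sits on the offcut. Only push: do not grip or force the screw, do not lift the offcut, and leave the tape roll, the spanner and the tape measure where they are.

Things in the scene. Friction and masses are not known exactly. Their poses are not given: they have to be found in the camera images.
- jig: Clamping jig fixed to the bench: plywood board 145 (x) x 200 (y) x 15 mm, origin at the centre of its underside, z up. A channel 47 mm wide runs along y at x = 6.5 to 53.5 mm, between a fence (25 mm above the board, y -65 to 85) and a front rail (8 mm thick, 21 mm high, y -70 to 10). Its -y end is open, its +y end has a stop. The wing screw's vertical axis is at x = -37, y = 35 mm.
- stop_face (a point): Point on the wooden end stop's face (at y = 85 mm of the jig, 27 mm high) that the offcut's end shall meet: mid-channel, 11 mm above the board. Axes as the jig's.
- block: Loose wooden offcut 44 x 110 x 22 mm, about 0.09 kg, flat on the board in the channel, its length along the jig's y. Origin at the centre of its underside, z up. It starts 15 to 35 mm short of the stop; it is home when its centre is 55 mm from the stop's face (y = 30 mm in the jig's frame). Its -y end is free to push.
- thumbscrew (a joint): Angle of the steel wing screw, rad: 0 fully raised, 8.0 fully down (the strap then sits on the offcut). It grows as the screw turns clockwise seen from above. It starts between 0 and 3. It turns loosely (0.03 N m of friction) and stays where it is left. Screw and strap go down 1.0 mm per rad. The stop at 8.0 is firm, a little springy: come to it slowly.
- screw_hub (a point): Point on the wing screw's axis at mid-height of its wings: 52 mm above the bench fully raised, 44 mm fully down. Hub 17 mm across, on a collar 26 mm across whose top is 13 mm below this point. Two upright wings, half a turn apart, each 6 mm thick, from the hub to 30 mm from the axis, 10 mm below to 9 mm above this point. A fixed stud 9 mm thick on the axis ends 62 mm above the bench.
- wing_tip (a point): End of one of the two like wings, 30 mm from the screw's axis, at screw_hub's height; its x axis points outward along this wing. The other wing is half a turn from it.
- tape_roll: Roll of black tape, 60 mm across, 19 mm high, loose on the bench beside the jig; origin under its centre. To be left alone.
- spanner: Steel open-ended spanner, 27 x 171 x 6 mm, loose on the bench beside the jig; origin under its centre. To be left alone.
- tape_rule: Yellow tape measure, 38 x 78 x 64 mm, loose on the bench beside the jig; origin under its centre. To be left alone.
- web_top (a point): Top middle of the dark steel clamp strap's upright web, 14 mm above screw_hub. The strap (30 mm wide in y) is flat under the screw, its top 18 mm below screw_hub, then rises as this web, whose face is 34 mm from the screw's axis on the jig's +x side. A finger cannot follow a wing round between screw and web; the -x side and both y sides are free for strokes. It moves down with the screw.
Things that resemble listed ones, but are neither listed nor needed, are in the scene too. There is more than one size of the jig; the job needs the larger.

How it is judged:
By the outcome, as a careful person would: the job done as asked, in the order asked, and still so for the second after the job is handed in, with the robot touching nothing.
It also fails if it takes over 58 s, if anything falls off the work surface, if the arm or the gripper's body presses on something with over 40 N, if the wrist force passes 120 N, or if a joint passes its speed limit or range.

## Robot

A 6-joint arm with a two-finger parallel gripper is mounted at the origin on a cart in front of the work surface, level with it; the furniture and walls round the work are solid. World frame = base frame: x ahead of the robot, y to its left, z up, the work surface at z = 0. Lengths are in m, angles in degrees, forces in N, time in s.
With the tool pointing down it reaches from about 0.375 to 0.825 m from the base axis. Payload 5.5 kg.
Tool frame: the origin (TCP) lies where the fingers leave the gripper's body, on its centre line; the fingertips stand 73 mm ahead of it and the grasp point (between the pads) lies 54 mm ahead of it; z points along the fingers, y is the line along which they close (so a half turn about z gives the same grasp; the last joint's range is limited). The gripper opens to 85 mm and grips with 20 to 120 N. Pads are 22 mm wide; open, the fingers measure 114 mm over their backs; the gripper's body (76 mm by 85 mm) begins 54 mm behind the grasp point. The pads swing forward as they close: fully open they stand 13 mm farther back than shut.
Start: joints at [-68.182, 17.962, -2.699, 69.339, 0, 90], TCP at [0.223, -0.557, 0.304] pointing down, gripper open.
Joint ranges: [-152.73, 152.73], [-39.44, 99.34], [-58.76, 71.6], [-118.89, 123.64], [-81.53, 83.1], [-180, 180]. Speed limits (degrees/s): [136.94, 136.94, 172.46, 180, 180, 180].

## Interface

Orientations are given as [roll, pitch, yaw] about the fixed x, y, z axes, in that order (R = Rz(yaw) Ry(pitch) Rx(roll)).
In Python, from rig import sense, camera, camera_params, job gives the robot as it stands. The module is installed in compiled form; this text tells all that it offers.
- The arm moves only by the shell command python3 -m pendant 'ROWS' [FORCE]. ROWS is JSON, a list of rows, each a list of 7 numbers: the opening, from 0 (shut) to 1 (fully open), then the shift along the tool's x, y, z in cm, then the turn, a rotation vector about the tool's x, y, z in rad. In form: [[hand, dx, dy, dz, rx, ry, rz], ...]. A call has exactly 5 rows; each row is the pose to reach, as a shift and turn from the pose commanded when the call began, along the tool's axes at that moment; what a row does not reach only later rows make up. A row lasts 1/10 s, in which the tool goes at most 50 mm and 8.59 degrees, less where a joint would pass 70% of its speed; a pose out of reach is approached as far as the arm can. A call with a gripper value outside its range is refused whole. The fingers move at their own pace and stop on an object; FORCE is the grip in N (left out, the last holds). Time passes only in rows, so rows that repeat a pose let the fingers close, or fill a call up. It gives the time, the measured TCP pose, the force, the opening and the grip force at its end, in the units of the state.
- sense(): the state, without advancing time (a new reading comes with each control period).
- camera(name): name is "side" or "top" or "wrist"; returns the picture (384x512x3 uint8, red, green, blue); there is no depth.
- camera_params(name): a dict with "vfov" (degrees; the focal length in pixels is half the picture's height over the tangent of half this angle, whatever the lens; pixels are square), "cx", "cy" (the principal point, pixels), "camera_from_world" (4x4, takes a point from world to camera coordinates); the wrist camera has in their place "T_tool_cam" (4x4, takes a point from camera to tool coordinates, whose origin is the TCP and whose axes are the flange's). Camera axes: x right, y down, z forward; pixel columns grow to the right and rows downward; lengths in m; the calibration is good to about 2 mm. A picture is of the moment at which its call begins: read the wrist's pose just before it. camera_params takes no time and is no camera call.
- job.sign_off(): hands the job in; it is judged then, once.
The state is a dict: "time": time; "joint_positions": joint angles; "qvel": joint speeds; "joint_efforts": joint torques, N m; "tcp_pos": TCP position; "tcp_rot": TCP orientation; "ft_force": force on the tool from outside, world axes, zero at the start; "wrist_torque": the same for the moment, N m; "gripper_width": finger opening in m; "gripper_force": force on a finger pad.
Only numpy, scipy, OpenCV 4.12 (cv2) and the standard library are available. Lean on these libraries where they do the work, as an engineer would, in place of code of your own. Each camera call takes 0.05 s, during which the arm holds its last target. There are 200 camera calls.

## Working session

There is one attempt and no reset: what is moved stays moved. The work goes in short steps, Python scripts to look and compute and a shell command to move; the robot and the scene stay as the last step left them, time stands still between calls to the robot, and variables do not carry over. Pictures are saved under pics/ and viewed, at most 10 in all, crops included, and the job is handed in when it is done.

```bash
mkdir -p pics; python3 - <<'E'
from rig import sense,camera,camera_params
import cv2,numpy as np
s=sense();print(s['time'],s['tcp_pos'],s['tcp_rot'],s['gripper_width'])
for n in ['top','side']:
    p=camera_params(n);print(n,p['vfov'],p['cx'],p['cy'],np.round(p['camera_from_world'],4).tolist())
    im=camera(n);np.save(f'pics/{n}0.npy',im)
    cv2.imwrite(f'pics/{n}0.png',cv2.resize(im[:,:,::-1],(800,600),interpolation=cv2.INTER_CUBIC))
p=camera_params('wrist');print(p)
E
```

```text
0.0 [ 0.22282896 -0.55659672  0.30302459] [-1.79901167e+02 -1.16395360e-03  2.18153269e+01] 0.08528116056728759
top 55.40193766179274 262.01499014951554 191.52237114278617 [[0.0026, -1.0, 0.0001, 0.4326], [-0.9875, -0.0026, -0.1577, 0.4541], [0.1577, 0.0003, -0.9875, 0.8677], [0.0, 0.0, 0.0, 1.0]]
side 43.10524495212249 260.0001149948278 194.6979762145979 [[0.9793, -0.2013, 0.0231, -0.3602], [-0.0887, -0.5285, -0.8443, 0.3252], [0.1822, 0.8247, -0.5354, 0.4551], [0.0, 0.0, 0.0, 1.0]]
{'vfov': 60.98815830578905, 'cx': 254.07898409640995, 'cy': 194.20526815045105, 'T_tool_cam': array([[ 7.86131281e-04, -9.50587943e-01, -3.10454415e-01,
         8.00095061e-02],
       [ 9.99999676e-01,  8.00258559e-04,  8.18635135e-05,
        -1.11080474e-03],
       [ 1.70625334e-04, -3.10454379e-01,  9.50588265e-01,
        -6.97781127e-02],
       [ 0.00000000e+00,  0.00000000e+00,  0.00000000e+00,
         1.00000000e+00]])}
```

View pics/top0.png

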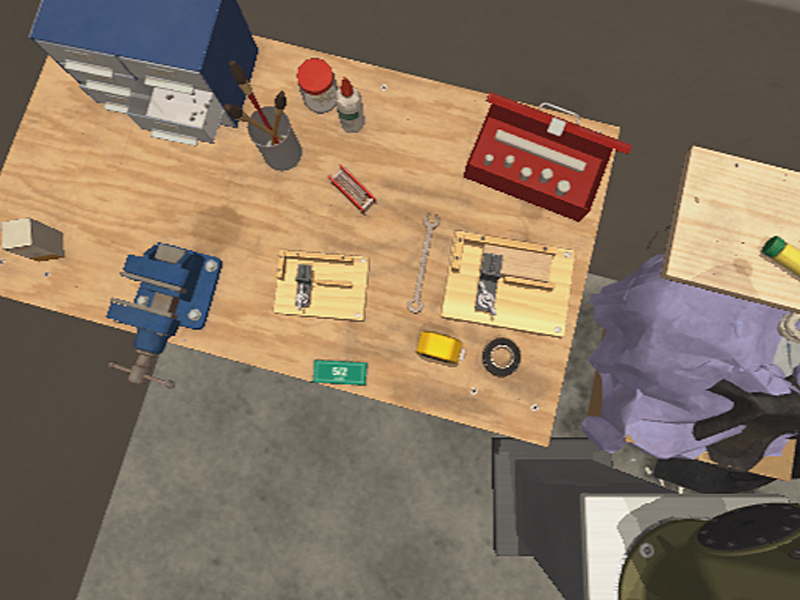

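View pics/side0.png

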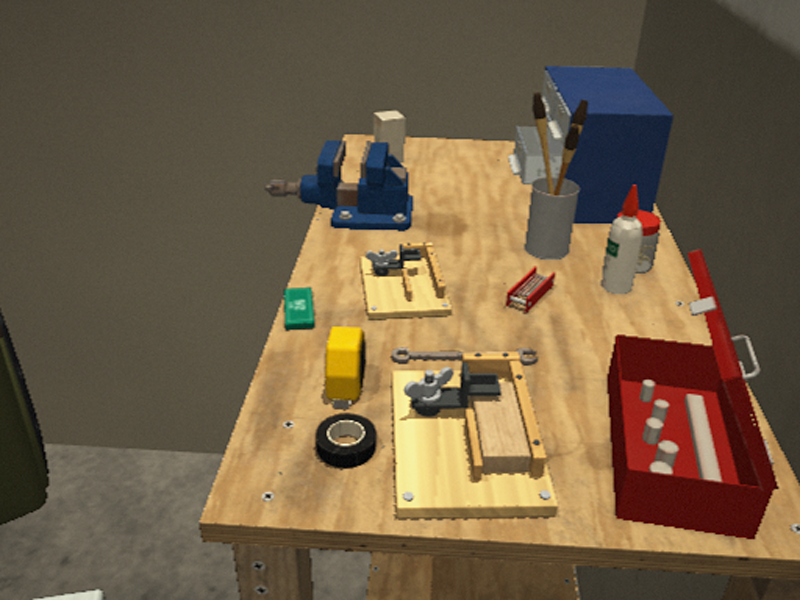

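The top view shows two jigs: a small one at about (322,285) and a larger one at about (508,285), both in the 800-px picture. The larger one sits by the spanner (424,262), tape roll (501,356) and tape measure (438,347), and it holds the offcut, so it fits the description. In the side view it is at (475,440). I'll confirm it in an enlarged crop.

```bash
python3 - <<'E'
import cv2,numpy as np
t=np.load('pics/top0.npy')[140:220,275:375,::-1];s=np.load('pics/side0.npy')[215:335,240:365,::-1]
a=cv2.resize(t,(400*1,320),interpolation=cv2.INTER_CUBIC);b=cv2.resize(s,(400,384),interpolation=cv2.INTER_CUBIC)
a=cv2.copyMakeBorder(a,0,64,0,0,cv2.BORDER_CONSTANT)
cv2.imwrite('pics/crop.png',np.hstack([a,b]))
E
```

```text
(no output)
```

View pics/crop.png

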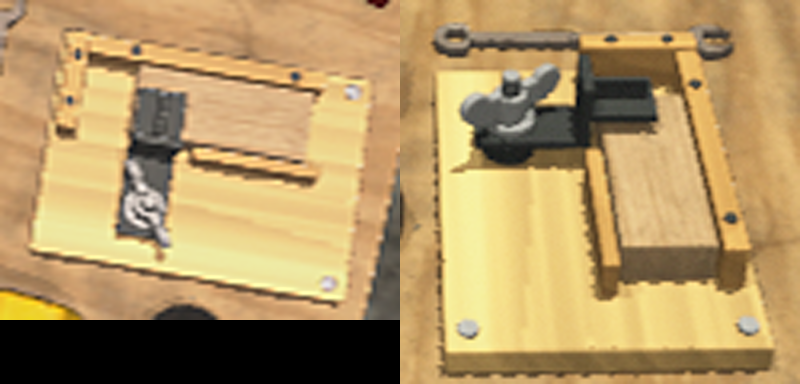

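The crop confirms the larger jig: offcut in the channel, end stop at the left (crop about (70,85)), wing screw hub near (146,205), wings towards (131,165) and (166,243). Next I'll measure the jig pose from the board corners in both views.

```bash
cat > h.py <<'E'
import numpy as np,cv2
from rig import sense,camera,camera_params
from scipy.spatial.transform import Rotation as R
def cam(n,st=None):
    p=camera_params(n);f=192/np.tan(np.radians(p['vfov']/2))
    if n=='wrist':
        T=np.eye(4);T[:3,:3]=R.from_euler('xyz',st['tcp_rot'],degrees=True).as_matrix();T[:3,3]=st['tcp_pos']
        W=T@p['T_tool_cam']
    else: W=np.linalg.inv(p['camera_from_world'])
    return f,p['cx'],p['cy'],W
def ray(c,uv,z):
    f,cx,cy,W=c;uv=np.atleast_2d(uv).astype(float)
    d=np.c_[(uv[:,0]-cx)/f,(uv[:,1]-cy)/f,np.ones(len(uv))]@W[:3,:3].T
    o=W[:3,3];return o+d*((z-o[2])/d[:,2])[:,None]
def proj(c,P):
    f,cx,cy,W=c;q=(np.atleast_2d(P)-W[:3,3])@W[:3,:3];return np.c_[cx+f*q[:,0]/q[:,2],cy+f*q[:,1]/q[:,2]]
def fit2(A,B): # world = Rz(yaw) A + t
    a=A-A.mean(0);b=B-B.mean(0);y=np.arctan2((a[:,0]*b[:,1]-a[:,1]*b[:,0]).sum(),(a*b).sum())
    c,s=np.cos(y),np.sin(y);M=np.array([[c,-s],[s,c]]);t=B.mean(0)-M@A.mean(0)
    return y,M,t,B-(A@M.T+t)
E
python3 - <<'E'
from h import *
J=np.array([[-72.5,100],[-72.5,-100],[72.5,-100]])/1000
for n,px in [('top',np.array([[32,250],[340,298],[370,82]])/4+[275,140]),
             ('side',np.array([[37,70],[45,352],[372,348]])/3.2+[240,215])]:
    c=cam(n);B=ray(c,px,.015)[:,:2];y,M,t,r=fit2(J,B)
    print(n,B.round(4).tolist(),np.linalg.norm(np.diff(B,axis=0),axis=1),np.degrees(y),t,(r*1000).round(1).tolist())
    if n=='top': 
        h=ray(c,np.array([[146,205],[131,165],[166,243]])/4+[275,140],.051)[:,:2];print('hub,wings jig mm',((h-t)@M*1000).round(1))
        e=ray(c,np.array([[318,95],[305,162]])/4+[275,140],.037)[:,:2];print('block -y end',((e-t)@M*1000).round(1))
E
```

```text
top [[0.4285, 0.3809], [0.3987, 0.1882], [0.5376, 0.1635]] [0.19492446 0.14107571] -9.261337067587336 [0.48412134 0.27321247] [[-0.2, -2.7], [2.2, 2.0], [-2.0, 0.7]]
hub,wings jig mm [[-38.6  34.5]
 [-15.7  47.1]
 [-59.7  19.3]]
block -y end [[ 50.4 -63.1]
 [  6.8 -60.4]]
side [[0.431, 0.3812], [0.397, 0.1843], [0.5375, 0.1608]] [0.19980412 0.14250277] -9.905378379293738 [0.48470745 0.27079009] [[0.5, -0.6], [0.9, -0.5], [-1.4, 1.0]]
```

```bash
cat >> h.py <<'E'
def go(P,yaw=None,st=None):
    st=st or sense();M=R.from_euler('xyz',st['tcp_rot'],degrees=True)
    d=M.inv().apply(np.array(P)-st['tcp_pos'])*100
    r=(M.inv()*R.from_euler('xyz',[180,0,yaw],degrees=True)).as_rotvec() if yaw is not None else 0
    return d.round(2),np.round(r,3)
E
python3 - <<'E'
from h import *
for P in [(.30,-.50,.42),(.55,-.25,.42),(.58,0,.40),(.405,.285,.30)]: print(go(P,-9.7))
E
```

```text
(array([  9.27,  -2.41, -11.68]), array([-0.001,  0.   ,  0.55 ]))
(array([ 41.77, -16.33, -11.66]), array([-0.001,  0.   ,  0.55 ]))
(array([ 53.84, -38.42,  -9.63]), array([-0.001,  0.   ,  0.55 ]))
(array([ 48.19, -71.37,   0.42]), array([-0.001,  0.   ,  0.55 ]))
```

```bash
python3 -m pendant '[[0,4,-1,-4,0,0,0],[0,8,-2,-8,0,0,0],[0,12,-4,-11,0,0,0],[0,16,-6,-11.6,0,0,0],[0,20,-8,-11.6,0,0,0]]'
python3 -m pendant '[[0,4,-2,0,0,0,0],[0,8,-4,0,0,0,0],[0,12,-6,0,0,0,0],[0,16,-7.5,0,0,0,0],[0,20,-9,0,0,0,0]]'
python3 - <<'E'
from h import *
for P in [(.58,0,.40),(.405,.285,.30)]: print(go(P,-9.7))
E
```

```text
time: 0.6
tcp_pos: [0.376, -0.4124, 0.4216]
tcp_rot: [179.8, -0.1, 21.8]
ft_force: [1.2, -0.2, -1.3]
gripper_width: 0.0121
gripper_force: 0.0
time: 1.1
tcp_pos: [0.5279, -0.2536, 0.4193]
tcp_rot: [-180.0, 0.0, 21.8]
ft_force: [0.7, -0.7, 0.1]
gripper_width: -0.0005
gripper_force: 0.0
(array([ 14.27, -21.6 ,   1.93]), array([-0.  ,  0.  ,  0.55]))
(array([  8.62, -54.57,  11.94]), array([-0.  ,  0.  ,  0.55]))
```

```bash
python3 -m pendant '[[0,3,-4,0,0,0,0],[0,6,-8,0,0,0,0.1],[0,9,-13,1,0,0,0.2],[0,11,-17,1,0,0,0.3],[0,13,-22,2,0,0,0.4]]'
python3 - <<'E'
from h import *
for P in [(.405,.285,.30)]: print(go(P,-9.7))
E
```

```text
time: 1.6
tcp_pos: [0.5662, -0.0089, 0.4009]
tcp_rot: [-180.0, -0.0, -0.9]
ft_force: [0.5, 0.6, -1.1]
gripper_width: 0.0002
gripper_force: 0.0
(array([-16.6 , -29.13,  10.08]), array([-0.   , -0.001,  0.153]))
```

```bash
python3 -m pendant '[[0,-2,-4.5,2,0,0,0.1],[0,-4.5,-9,4,0,0,0.153],[0,-7,-13,6,0,0,0.153],[0,-9,-17,8,0,0,0.153],[0,-11,-21,10,0,0,0.153]]'
python3 -m pendant '[[0,-4,-4,0,0,0,0],[0,-5.5,-8,0,0,0,0],[0,-5.5,-8,0,0,0,0],[0,-5.5,-8,0,0,0,0],[0,-5.5,-8,0,0,0,0]]'
python3 - <<'E'
from h import *
st=sense();im=camera('wrist');np.save('pics/w1.npy',im)
print(st['tcp_pos'],st['tcp_rot'])
cv2.imwrite('pics/w1.png',cv2.resize(im[:,:,::-1],(800,600),interpolation=cv2.INTER_CUBIC))
E
```

```text
time: 2.1
tcp_pos: [0.4861, -0.0423, 0.3409]
tcp_rot: [-177.7, 0.1, -6.2]
ft_force: [0.3, -0.3, 0.4]
gripper_width: 0.0
gripper_force: 0.0
time: 2.6
tcp_pos: [0.4396, -0.0031, 0.3452]
tcp_rot: [-175.5, 0.1, -3.1]
ft_force: [0.4, 0.3, 0.8]
gripper_width: -0.0
gripper_force: 0.0
[ 0.43964326 -0.00308468  0.345169  ] [-1.75458354e+02  7.19895163e-02 -3.05716569e+00]
```

View pics/w1.png

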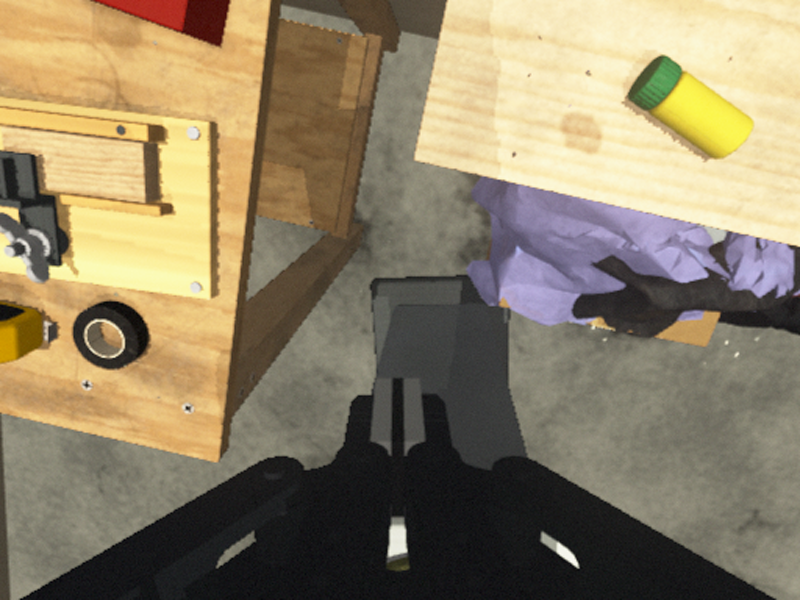

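The wrist view shows the offcut's free end near (158,170), the wings at about (10,240) and (40,270), and the closed fingers at (400,420). The arm stopped well short of the target, so I'll check the joints.

```bash
python3 - <<'E'
from h import *
s=sense();print(np.round(s['joint_positions'],1),np.round(s['qvel'],1),s['time'])
print(go((.47,.22,.34),-9.7),go((.405,.285,.34),-9.7))
E
```

```text
[ -3.1  -0.2 -18.9  71.4   4.5 180. ] [-0.2  0.3 -0.1  0.1  0.  -0. ] 2.65
(array([  1.83, -22.35,   2.27]), array([-0.079,  0.006,  0.115])) (array([ -5.  , -28.47,   2.77]), array([-0.079,  0.006,  0.115]))
```

Joint 6 is at its limit, so I'll use yaw ≈ 80° instead. Tool x then lies along jig y and tool y along jig x.

```bash
python3 -m pendant '[[0,0,0,0,0,0,-0.14],[0,0,0,0,0,0,-0.28],[0,0,0,0,0,0,-0.42],[0,0,0,0,0,0,-0.56],[0,0,0,0,0,0,-0.7]]'
python3 - <<'E'
from h import *
s=sense();print(np.round(s['joint_positions'],1))
print(go((.499,.178,.30),80.3))
E
```

```text
time: 3.15
tcp_pos: [0.4395, -0.0035, 0.3448]
tcp_rot: [-176.4, -2.8, 37.2]
ft_force: [0.1, 0.3, 0.6]
gripper_width: 0.0001
gripper_force: 0.0
[ -3.1  -0.2 -19.   71.4   4.5 139.6]
(array([ 15.48, -10.5 ,   5.91]), array([-0.04, -0.07, -0.75]))
```

```bash
python3 -m pendant '[[0,3,-2,1,-0.01,-0.015,-0.14],[0,6,-4,2,-0.02,-0.03,-0.28],[0,9,-6,4,-0.03,-0.05,-0.42],[0,12,-8,5,-0.035,-0.06,-0.56],[0,15.4,-10.5,5.9,-0.04,-0.07,-0.7]]'
python3 - <<'E'
from h import *
s=sense();print(np.round(s['joint_positions'],1))
print(go((.499,.178,.30),80.3))
E
```

```text
time: 3.65
tcp_pos: [0.4995, 0.1786, 0.2992]
tcp_rot: [-179.9, 0.1, 77.4]
ft_force: [1.2, -1.0, 0.2]
gripper_width: 0.0002
gripper_force: 0.0
[ 19.7  10.7 -12.7  66.7   0.  122.2]
(array([-0.07, -0.03, -0.08]), array([-0.003,  0.001, -0.05 ]))
```

```bash
python3 -m pendant '[[0,0,0,0,0,0,-0.05],[0,0,0,0,0,0,-0.05],[0,0,0,0,0,0,-0.05],[0,0,0,0,0,0,-0.05],[0,0,0,0,0,0,-0.05]]'
python3 - <<'E'
from h import *
st=sense();im=camera('wrist');np.save('pics/w2.npy',im)
print(st['tcp_pos'],st['tcp_rot'])
np.save('pics/w2p.npy',np.r_[st['tcp_pos'],st['tcp_rot']])
cv2.imwrite('pics/w2.png',cv2.resize(im[:,:,::-1],(800,600),interpolation=cv2.INTER_CUBIC))
E
```

```text
time: 4.15
tcp_pos: [0.4986, 0.1768, 0.3006]
tcp_rot: [-179.9, -0.0, 79.9]
ft_force: [-0.6, 0.1, -0.2]
gripper_width: -0.0002
gripper_force: 0.0
[0.49863364 0.17677323 0.30058212] [-1.79881561e+02 -2.76742359e-02  7.99039304e+01]
```

View pics/w2.png

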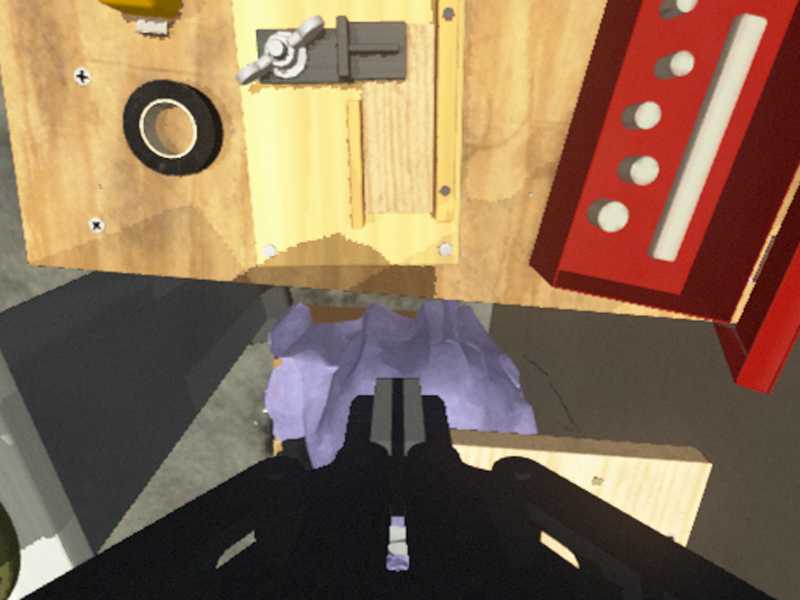

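The wrist view shows the board's near corners at (258,265) and (459,262), the offcut's free end along row ~213 (x 366–436), the stud at (276,47) and the wing tips at about (318,22) and (243,78). Converting these to points.

```bash
python3 - <<'E'
from h import *
p=np.load('pics/w2p.npy');c=cam('wrist',dict(tcp_pos=p[:3],tcp_rot=p[3:]));k=1.5625
B=ray(c,np.array([[258,265],[459,262]])/k,.015);print(B,np.linalg.norm(B[1]-B[0]),np.degrees(np.arctan2(*(B[1]-B[0])[[1,0]])))
E=ray(c,np.array([[362,213],[436,213]])/k,.037);print('block end',E)
S=ray(c,np.array([276,47])/k,.062);print('stud',S)
W=ray(c,np.array([[318,22],[243,78]])/k,.051);print('wings',W)
y=np.radians(-9.7);M=np.array([[np.cos(y),-np.sin(y)],[np.sin(y),np.cos(y)]])
t=B.mean(0)[:2]-M@[0,-.1];print('jig t',t)
for n,q in [('end',E),('stud',S),('wings',W)]: print(n,((q[:,:2]-t)@M*1000).round(1).tolist())
w=(W[0]-W[1])[:2]@M;print('wing ang jig',np.degrees(np.arctan2(w[1],w[0])),np.linalg.norm(w))
# stereo of hub-level point not available; top view stud triangulate
E
```

```text
[[0.39866952 0.18822173 0.015     ]
 [0.5407696  0.16533967 0.015     ]] 0.1439306140153295 -9.147682075178734
block end [[0.48136577 0.21434642 0.037     ]
 [0.52878106 0.20595561 0.037     ]]
stud [[0.45501749 0.31429116 0.062     ]]
wings [[0.47920755 0.32452178 0.051     ]
 [0.4302303  0.30399102 0.051     ]]
jig t [0.4865685  0.27535105]
end [[5.2, -61.0], [53.3, -61.3]]
stud [[-37.7, 33.1]]
wings [[-15.5, 47.2], [-60.4, 18.7]]
wing ang jig 32.44292457003154 0.05310634069367569
```

```bash
python3 - <<'E'
from h import *
p=np.load('pics/w2p.npy');c=cam('wrist',dict(tcp_pos=p[:3],tcp_rot=p[3:]));k=1.5625;t=cam('top')
for z in (-.4,-.3,-.2,-.1,0,.1): print(z,ray(c,np.array([[485,305],[535,432],[285,305]])/k,z)[:,:2].round(2).tolist(),ray(t,np.array([[655,260],[590,310]])/k,z)[:,:2].round(2).tolist())
E
```

```text
-0.4 [[0.6, -0.02], [0.66, -0.26], [0.29, 0.04]] [[0.62, -0.15], [0.5, 0.01]]
-0.3 [[0.59, 0.02], [0.64, -0.2], [0.32, 0.07]] [[0.6, -0.11], [0.48, 0.04]]
-0.2 [[0.58, 0.05], [0.62, -0.13], [0.35, 0.09]] [[0.57, -0.06], [0.47, 0.07]]
-0.1 [[0.57, 0.09], [0.6, -0.06], [0.38, 0.12]] [[0.55, -0.02], [0.46, 0.11]]
0 [[0.56, 0.12], [0.58, 0.01], [0.41, 0.15]] [[0.53, 0.03], [0.44, 0.14]]
0.1 [[0.54, 0.16], [0.56, 0.07], [0.43, 0.18]] [[0.5, 0.07], [0.43, 0.17]]
```

```bash
python3 -m pendant '[[0,0.9,0.1,4,0,0,0],[0,0.9,0.1,8,0,0,0],[0,0.9,0.1,11,0,0,0],[0,0.9,0.1,14,0,0,0],[0,0.9,0.1,16,0,0,0]]'
python3 -m pendant '[[0,0,0,2,0,0,0],[0,0,0,3.5,0,0,0],[0,0,0,4.4,0,0,0],[0,0,0,4.4,0,0,0],[0,0,0,4.4,0,0,0]]'
python3 - <<'E'
from h import *
st=sense();print(st['tcp_pos']);im=camera('wrist')
cv2.imwrite('pics/w3.png',cv2.resize(im[:,:,::-1],(640,480),interpolation=cv2.INTER_CUBIC))
E
```

```text
time: 4.7
tcp_pos: [0.4997, 0.1855, 0.1385]
tcp_rot: [-179.8, 0.0, 80.0]
ft_force: [-0.6, -1.1, -0.3]
gripper_width: 0.0001
gripper_force: 0.0
time: 5.2
tcp_pos: [0.5009, 0.1863, 0.0969]
tcp_rot: [-179.9, -0.0, 80.0]
ft_force: [0.1, -0.9, 0.3]
gripper_width: 0.0002
gripper_force: 0.0
[0.50088799 0.18634893 0.09687095]
```

View pics/w3.png

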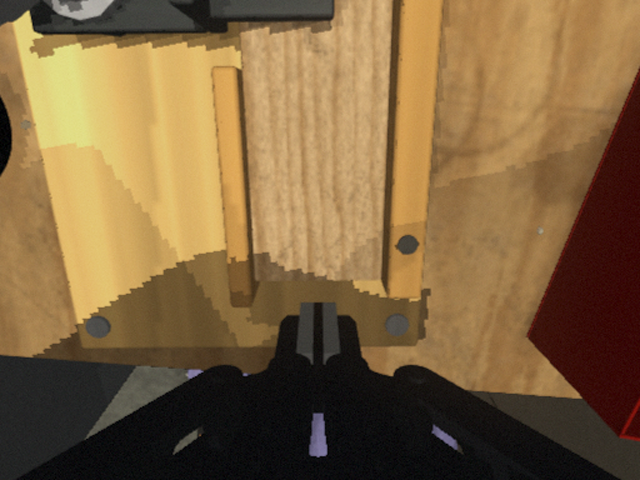

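The closed fingertips at (318,310) are centred behind the offcut's end at (318,282), between rail and fence. Pushing now.

```bash
python3 -m pendant '[[0,0.6,0,0,0,0,0],[0,1.0,0,0,0,0,0],[0,1.4,0,0,0,0,0],[0,1.9,0,0,0,0,0],[0,2.4,0,0,0,0,0]]'
python3 -m pendant '[[0,0.4,0,0,0,0,0],[0,0.8,0,0,0,0,0],[0,1.2,0,0,0,0,0],[0,1.6,0,0,0,0,0],[0,1.8,0,0,0,0,0]]'
```

```text
time: 5.75
tcp_pos: [0.5047, 0.2105, 0.0964]
tcp_rot: [-179.9, -0.0, 80.0]
ft_force: [0.5, -0.6, 0.5]
gripper_width: -0.0001
gripper_force: 0.5
time: 6.25
tcp_pos: [0.5079, 0.2282, 0.0963]
tcp_rot: [-179.9, -0.0, 80.0]
ft_force: [-0.2, -0.9, 1.0]
gripper_width: -0.0001
gripper_force: 0.5
```

```bash
for i in 1; do python3 -m pendant '[[0,0.1,0,0,0,0,0],[0,0.2,0,0,0,0,0],[0,0.3,0,0,0,0,0],[0,0.4,0,0,0,0,0],[0,0.4,0,0,0,0,0]]'; done
python3 -m pendant '[[0,0.1,0,0,0,0,0],[0,0.2,0,0,0,0,0],[0,0.3,0,0,0,0,0],[0,0.3,0,0,0,0,0],[0,0.3,0,0,0,0,0]]'
```

```text
time: 6.75
tcp_pos: [0.5085, 0.2319, 0.0963]
tcp_rot: [-179.9, -0.0, 80.0]
ft_force: [0.4, -1.3, -0.1]
gripper_width: 0.0001
gripper_force: 0.0
time: 7.25
tcp_pos: [0.5086, 0.2326, 0.0963]
tcp_rot: [-179.9, 0.3, 80.0]
ft_force: [-1.3, -8.1, 5.9]
gripper_width: 0.0001
gripper_force: 4.3
```

Home: 8 N of resistance, travel of 47 mm as expected. Backing off, rising and looking down at the stop and screw.

```bash
python3 -m pendant '[[0,-1,0,0,0,0,0],[0,-2.5,0,0,0,0,0],[0,-2.5,0,-4,0,0,0],[0,-2.5,0,-8,0,0,0],[0,-1.5,-2,-11.5,0,0,0]]'
python3 -m pendant '[[0,1.5,-2.5,-1,0,0,0],[0,1.5,-4.5,-1,0,0,0],[0,1.5,-4.5,-1,0,0,0],[0,1.5,-4.5,-1,0,0,0],[0,1.5,-4.5,-1,0,0,0]]'
python3 - <<'E'
from h import *
st=sense();im=camera('wrist');np.save('pics/w4.npy',im)
print(st['tcp_pos'],st['tcp_rot'])
np.save('pics/w4p.npy',np.r_[st['tcp_pos'],st['tcp_rot']])
cv2.imwrite('pics/w4.png',cv2.resize(im[:,:,::-1],(800,600),interpolation=cv2.INTER_CUBIC))
E
```

```text
time: 7.75
tcp_pos: [0.4883, 0.2219, 0.2131]
tcp_rot: [-180.0, -0.1, 79.8]
ft_force: [1.2, 0.7, 0.4]
gripper_width: -0.0002
gripper_force: 0.0
time: 8.25
tcp_pos: [0.4459, 0.2453, 0.2212]
tcp_rot: [-179.9, -0.0, 80.0]
ft_force: [-0.1, 0.7, 1.2]
gripper_width: 0.0003
gripper_force: 0.0
[0.44588582 0.24534811 0.22121393] [-1.79865142e+02 -1.76917013e-02  7.99781540e+01]
```

View pics/w4.png

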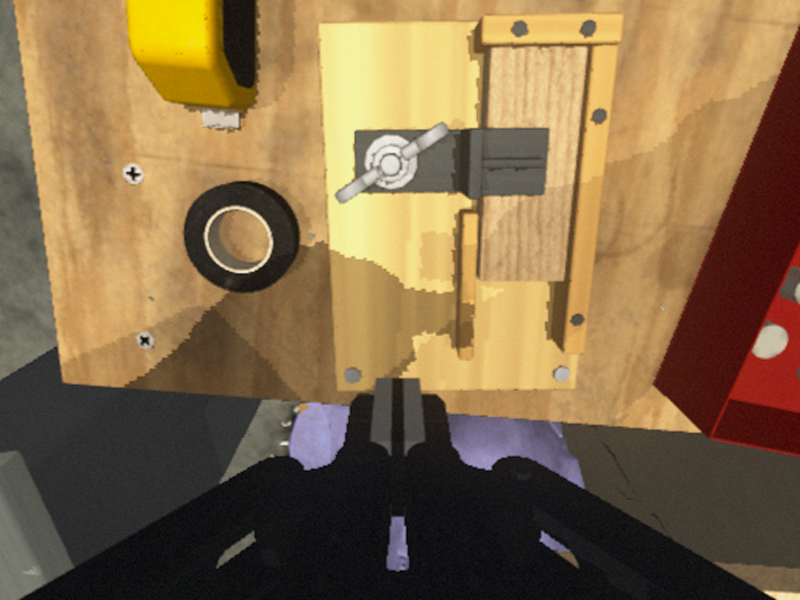

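The offcut's end now meets the stop along row 45. The stud is at (391,163) and the wings run from (444,127) to (341,197). The tape roll (242,237), tape measure (190,50) and strap (470,160) are also visible. Computing the hub and the stroke points.

```bash
python3 - <<'E'
from h import *
p=np.load('pics/w4p.npy');c=cam('wrist',dict(tcp_pos=p[:3],tcp_rot=p[3:]));k=1.5625
J=np.array([[-72.5,100],[-72.5,-100],[72.5,-100]])/1000
B=ray(c,np.array([[320,22],[334,388],[577,386]])/k,.015)[:,:2];y,M,t,r=fit2(J,B)
print('jig',np.degrees(y),t,(r*1000).round(1).tolist())
S=ray(c,np.array([391,163])/k,.062)[0];H=t+M@[-.037,.035];print('stud',S[:2],'from jig',H)
W=ray(c,np.array([[444,127],[341,197]])/k,.056)[:,:2];print('wings',((W-t)@M*1000).round(1),W.mean(0))
w=(W[0]-W[1])@M;print(np.degrees(np.arctan2(w[1],w[0])),np.linalg.norm(w))
e=ray(c,np.array([[480,280],[564,280],[488,47],[588,47]])/k,.037)[:,:2];print('block',((e-t)@M*1000).round(1).tolist())
T=ray(c,np.array([242,237])/k,.019)[:,:2];print('roll',((T-t)@M*1000).round(1))
h=(S[:2]+H)/2;print('tool-axes offset of hub',go((*h,.116)),'yaw',p[5])
for a in (-90,-120,-150,-180,-210,-240,-270,-295):print(a,(3.0*np.sin(np.radians(a))).round(1),(3.0*np.cos(np.radians(a))).round(1))
E
```

```text
jig -9.570366283806958 [0.4859376  0.27552634] [[0.6, -2.6], [-0.9, 1.2], [0.3, 1.4]]
stud [0.45486483 0.31502702] from jig [0.45527162 0.31619079]
wings [[-14.   48.5]
 [-60.2  18.8]] [0.45494582 0.31484949]
32.79423574322668 0.054897332768444634
block [[7.8, -26.0], [51.1, -26.3], [6.7, 82.7], [51.7, 82.4]]
roll [[-118.5   -6.1]]
tool-axes offset of hub (array([ 7.08, -0.3 , 10.51]), np.int64(0)) yaw 79.97815397208484
-90 -3.0 0.0
-120 -2.6 -1.5
-150 -1.5 -2.6
-180 -0.0 -3.0
-210 1.5 -2.6
-240 2.6 -1.5
-270 3.0 -0.0
-295 2.7 1.3
```

```bash
python3 -m pendant '[[0,2.0,-0.2,3,0,0,0],[0,3.7,-0.3,6,0,0,0],[0,3.7,-0.3,9,0,0,0],[0,3.7,-0.3,10.5,0,0,0],[0,3.7,-0.3,10.5,0,0,0]]'
python3 -m pendant '[[0,0.6,-1.0,0,0,0,0],[0,0.9,-1.7,0,0,0,0],[0,1.5,-2.3,0,0,0,0],[0,2.1,-2.7,0,0,0,0],[0,2.9,-3.0,0,0,0,0]]'
python3 -m pendant '[[0,0.8,0,0,0,0,0],[0,1.5,0.2,0,0,0,0],[0,2.2,0.5,0,0,0,0],[0,2.8,1.1,0,0,0,0],[0,3.2,1.7,0,0,0,0]]'
```

```text
time: 8.8
tcp_pos: [0.4473, 0.2816, 0.1136]
tcp_rot: [-179.6, 0.2, 80.0]
ft_force: [-0.1, 0.2, -0.5]
gripper_width: 0.0001
gripper_force: 0.0
time: 9.3
tcp_pos: [0.4236, 0.3173, 0.1172]
tcp_rot: [-179.9, -0.0, 80.0]
ft_force: [-0.1, -1.7, 0.1]
gripper_width: 0.0002
gripper_force: 0.7
time: 9.8
tcp_pos: [0.4468, 0.3458, 0.1164]
tcp_rot: [-179.8, -0.0, 80.0]
ft_force: [-1.6, 0.0, -0.0]
gripper_width: 0.0002
gripper_force: 0.7
```

```bash
python3 -m pendant '[[0,0.3,0.8,0,0,0,0],[0,0.3,1.6,0,0,0,0],[0,0.1,2.3,0,0,0,0],[0,0.0,2.7,0,0,0,0],[0,0.0,2.7,0,0,0,0]]'
python3 -m pendant '[[0,0.1,-0.3,0,0,0,0],[0,0.1,-0.4,-4,0,0,0],[0,-2,-1.4,-6,0,0,0],[0,-6,-1.4,-6,0,0,0],[0,-6.1,-1.4,-6,0,0,0]]'
python3 - <<'E'
from h import *
st=sense();im=camera('wrist')
h=np.array([.455,.3155])
print(st['tcp_pos'],go((*h,.116),None,st)[0])
c=cam('wrist',st);u=proj(c,[(*h,.058)])[0];x,y=int(u[0]),int(u[1]);print(u)
np.save('pics/w5p.npy',np.r_[st['tcp_pos'],st['tcp_rot']])
cv2.imwrite('pics/w5.png',cv2.resize(im[:,:,::-1],(640,480),interpolation=cv2.INTER_CUBIC))
E
```

```text
time: 10.3
tcp_pos: [0.4737, 0.34, 0.1165]
tcp_rot: [-179.9, -0.0, 80.0]
ft_force: [0.0, 0.5, -0.4]
gripper_width: 0.0002
gripper_force: 0.0
time: 10.8
tcp_pos: [0.447, 0.2798, 0.1771]
tcp_rot: [-179.9, 0.1, 79.9]
ft_force: [-0.7, 0.8, -0.1]
gripper_width: -0.0001
gripper_force: 0.0
[0.44702999 0.27983576 0.17707891] [3.66 0.18 6.1 ]
[257.78810479 166.05490009]
```

View pics/w5.png

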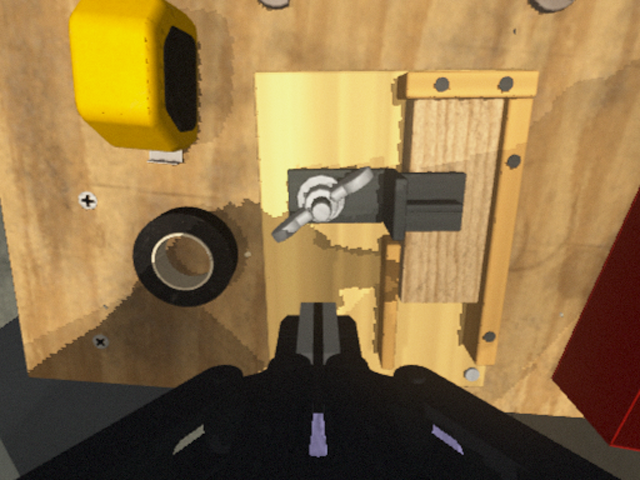

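The wings now run from (277,238) to (370,173), so the screw has turned about half a turn. The offcut, tape roll and tape measure look undisturbed. Second stroke: moderate at first, then small force-checked steps.

```bash
cat > chk.py <<'E'
import sys,numpy as np
from rig import sense
s=sense();f=np.linalg.norm(s['ft_force'][:2]);print(round(s['time'],2),np.round(s['tcp_pos'],4),'F',round(f,1))
sys.exit(f>4)
E
python3 -m pendant '[[0,0.3,0.2,2,0,0,0],[0,0.3,0.2,4,0,0,0],[0,0.3,0.2,5.5,0,0,0],[0,0.3,0.2,6.1,0,0,0],[0,0.3,0.2,6.1,0,0,0]]' | grep -E 'pos|ft'
python3 -m pendant '[[0,0.6,-1.0,0,0,0,0],[0,0.9,-1.7,0,0,0,0],[0,1.5,-2.3,0,0,0,0],[0,2.1,-2.7,0,0,0,0],[0,2.9,-3.0,0,0,0,0]]' | grep -E 'pos|ft'; python3 chk.py &&
python3 -m pendant '[[0,0.4,0,0,0,0,0],[0,0.8,0,0,0,0,0],[0,1.2,0.1,0,0,0,0],[0,1.7,0.3,0,0,0,0],[0,2.2,0.5,0,0,0,0]]' | grep -E 'ft'; python3 chk.py &&
python3 -m pendant '[[0,0.06,0.05,0,0,0,0],[0,0.12,0.1,0,0,0,0],[0,0.18,0.15,0,0,0,0],[0,0.25,0.2,0,0,0,0],[0,0.31,0.25,0,0,0,0]]' | grep ft; python3 chk.py &&
python3 -m pendant '[[0,0.06,0.06,0,0,0,0],[0,0.11,0.11,0,0,0,0],[0,0.16,0.17,0,0,0,0],[0,0.22,0.23,0,0,0,0],[0,0.27,0.28,0,0,0,0]]' | grep ft; python3 chk.py &&
python3 -m pendant '[[0,0.05,0.06,0,0,0,0],[0,0.09,0.13,0,0,0,0],[0,0.14,0.19,0,0,0,0],[0,0.19,0.26,0,0,0,0],[0,0.23,0.32,0,0,0,0]]' | grep ft; python3 chk.py
```

```text
tcp_pos: [0.4505, 0.2857, 0.1146]
ft_force: [-0.1, -0.5, 0.4]
tcp_pos: [0.4258, 0.3198, 0.1158]
ft_force: [0.7, -1.7, -0.1]
11.85 [0.4258 0.3198 0.1158] F 1.8
11.85 [0.4258 0.3198 0.1158] F 1.8
11.85 [0.4258 0.3198 0.1158] F 1.8
11.85 [0.4258 0.3198 0.1158] F 1.8
11.85 [0.4258 0.3198 0.1158] F 1.8False
False
False
False
False
```

```bash
sed -i 's/sys.exit(f>4)/sys.exit(int(f>4))/' chk.py; set -e
python3 -m pendant '[[0,0.3,0,0,0,0,0],[0,0.7,0.1,0,0,0,0],[0,1.1,0.2,0,0,0,0],[0,1.4,0.3,0,0,0,0],[0,1.7,0.5,0,0,0,0]]' | grep ft; python3 chk.py
python3 -m pendant '[[0,0.06,0.05,0,0,0,0],[0,0.12,0.1,0,0,0,0],[0,0.18,0.15,0,0,0,0],[0,0.25,0.2,0,0,0,0],[0,0.31,0.25,0,0,0,0]]' | grep ft; python3 chk.py
python3 -m pendant '[[0,0.06,0.06,0,0,0,0],[0,0.11,0.11,0,0,0,0],[0,0.16,0.17,0,0,0,0],[0,0.22,0.23,0,0,0,0],[0,0.27,0.28,0,0,0,0]]' | grep ft; python3 chk.py 
python3 -m pendant '[[0,0.05,0.06,0,0,0,0],[0,0.09,0.13,0,0,0,0],[0,0.14,0.19,0,0,0,0],[0,0.19,0.26,0,0,0,0],[0,0.23,0.32,0,0,0,0]]' | grep ft; python3 chk.py
python3 -m pendant '[[0,0.04,0.07,0,0,0,0],[0,0.08,0.14,0,0,0,0],[0,0.12,0.2,0,0,0,0],[0,0.16,0.27,0,0,0,0],[0,0.19,0.34,0,0,0,0]]' | grep ft; python3 chk.py
python3 -m pendant '[[0,0.03,0.07,0,0,0,0],[0,0.06,0.15,0,0,0,0],[0,0.09,0.22,0,0,0,0],[0,0.12,0.3,0,0,0,0],[0,0.14,0.37,0,0,0,0]]' | grep ft; python3 chk.py
```

```text
ft_force: [-1.1, 0.1, 0.6]
12.35 [0.4345 0.3355 0.1155] F 1.1
ft_force: [-1.7, -0.7, 0.3]
12.85 [0.4373 0.3377 0.1155] F 1.8
ft_force: [-1.3, -0.5, 0.0]
13.35 [0.4406 0.34   0.1155] F 1.5
ft_force: [-2.0, -0.6, -0.2]
13.85 [0.4441 0.3416 0.1155] F 2.1
ft_force: [-3.8, -1.6, 1.7]
14.35 [0.4474 0.3428 0.1154] F 4.1
```

```bash
python3 -m pendant '[[0,0.0,0.03,0,0,0,0],[0,0.02,0.06,0,0,0,0],[0,0.03,0.1,0,0,0,0],[0,0.05,0.15,0,0,0,0],[0,0.05,0.15,0,0,0,0]]' | grep -E 'pos|ft'; python3 - <<'E'
from h import *
st=sense();im=camera('wrist');np.save('pics/w6p.npy',np.r_[st['tcp_pos'],st['tcp_rot']])
s=camera('side')[200:310,230:370];t=camera('top')[140:220,275:375]
a=cv2.resize(s,(560,440),interpolation=cv2.INTER_CUBIC);b=cv2.resize(im[:300],(240,141))
b=cv2.copyMakeBorder(b,0,299,0,0,cv2.BORDER_CONSTANT)
cv2.imwrite('pics/c6.png',np.hstack([a,b])[:,:,::-1])
E
```

```text
tcp_pos: [0.448, 0.3428, 0.1152]
ft_force: [-7.0, -1.2, 3.0]
```

View pics/c6.png

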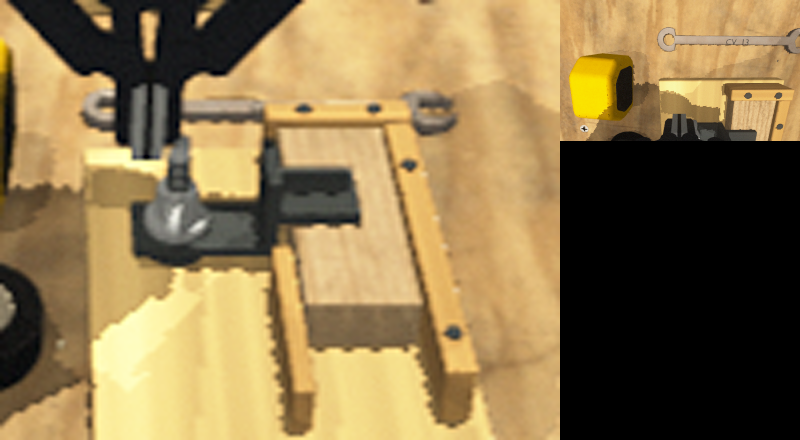

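Force rises from 2 to 7 N with almost no travel, so the screw is at its stop. In the side view the strap at (315,190) lies on the offcut and the wings point along jig ±y. Backing off, lifting clear, then a final look.

```bash
python3 -m pendant '[[0,-0.1,-0.4,0,0,0,0],[0,0,-0.8,0,0,0,0],[0,0,-0.8,-4,0,0,0],[0,-2,-0.8,-8,0,0,0],[0,-6,-0.4,-10,0,0,0]]' | grep -E 'pos|ft'; python3 -m pendant '[[0,-3.5,1,-0.5,0,0,0],[0,-3.5,1,-0.5,0,0,0],[0,-3.5,1,-0.5,0,0,0],[0,-3.5,1,-0.5,0,0,0],[0,-3.5,1,-0.5,0,0,0]]' | grep -E 'pos|ft'; python3 - <<'E'
from h import *
st=sense();c=cam('wrist',st);im=camera('wrist')
u=proj(c,[(.455,.3155,.05)])[0];print(u,proj(cam('side'),[(.455,.3155,.044)]))
x,y=int(u[0]),int(u[1]);y0=max(0,y-75);x0=x-70
print('crop',x0,y0,st['tcp_pos'],st['tcp_rot'])
a=cv2.resize(im[y0:y0+150,x0:x0+200],(533,400),interpolation=cv2.INTER_CUBIC)
s=camera('side')[210:290,245:298];b=cv2.resize(s,(265,400),interpolation=cv2.INTER_CUBIC)
cv2.imwrite('pics/c7.png',np.hstack([a,b])[:,:,::-1]);np.save('pics/w7p.npy',np.r_[st['tcp_pos'],st['tcp_rot']])
E
```

```text
tcp_pos: [0.4375, 0.2872, 0.2193]
ft_force: [1.4, 0.5, 0.1]
tcp_pos: [0.439, 0.2493, 0.2201]
ft_force: [0.1, 0.1, 0.8]
[261.30138355 106.87973594] [[274.34723221 245.51998533]]
crop 191 31 [0.43900592 0.24934846 0.22006925] [-1.79840614e+02 -1.52411085e-02  8.00861281e+01]
```

View pics/c7.png

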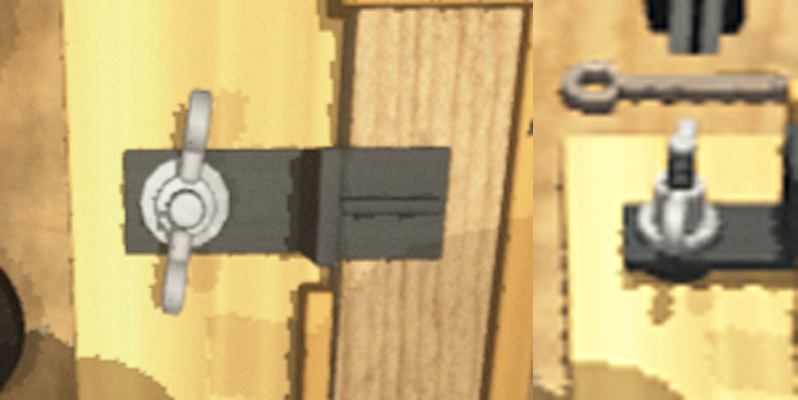

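The final crop shows the wings standing at about 83° (tips (200,95) and (173,308)). The stud is well exposed above the hub, the strap lies flat on the offcut with no gap, and the offcut's end is at the stop. The robot is clear of everything, so I'm handing in.

```bash
python3 -c "
from rig import job
print(job.sign_off())"
```

```text
the job is handed in; nothing more can be done
None
```

I pushed the offcut home against the end stop, then stroked the wing screw clockwise to its firm stop, and the last pictures show the strap sitting on the offcut. The job is handed in at about 16 s of the 58 s allowed, and the result of the judging was not shown.

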